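# Power up the test bench with its three key boxes

## Robot

A 6-joint arm with a two-finger parallel gripper is mounted at the origin on a cart in front of the work surface, level with it; the furniture and walls round the work are solid. World frame = base frame: x ahead of the robot, y to its left, z up, the work surface at z = 0. Lengths are in m, angles in rad, forces in N, time in s.
With the tool pointing down it reaches from about 0.225 to 0.875 m from the base axis. Payload 3.4 kg.
Tool frame: the origin (TCP) lies on the centre line of the jaws, within the pads' length; the fingertips stand 17 mm ahead of it and the grasp point (between the pads) lies 2 mm behind it; z points along the fingers, y is the line along which they close (so a half turn about z gives the same grasp; the last joint's range is limited). The gripper opens to 85 mm and grips with 20 to 120 N. Pads are 22 mm wide; open, the fingers measure 114 mm over their backs; the gripper's body (76 mm by 85 mm) begins 54 mm behind the grasp point. The pads swing forward as they close: fully open they stand 13 mm farther back than shut.
Start: joints at [-1.453, 0.276, 1.505, -0, 1.361, -0.121], TCP at [0.136, -0.559, 0.248] pointing down, gripper open.
Joint ranges: [-2.89, 2.89], [-0.75, 2.08], [0.22, 2.7], [-1.18, 4.32], [0.11, 2.71], [-2.7, 2.7]. Speed limits (rad/s): [2.57, 2.57, 3.14, 3.14, 3.14, 3.14].

## Interface

Orientations are given as a unit quaternion [w, x, y, z].
In Python, from rig import manip gives the robot as it stands.
- The arm moves only by the tool move_arm, never from a script. Its argument "steps" is one flat list of numbers, 7 for each row, row after row: the turn, a rotation vector about the world's x, y, z normalised to -1 to 1, where 1 is 360 degrees, then the shift along the world's x, y, z normalised to -1 to 1, where 1 is 1 m, then the opening, from -1 (shut) to 1 (fully open). A call has exactly 10 rows; each row is the pose to reach, as a shift and turn from the pose commanded when the call began, turning the shorter way round; what a row does not reach only later rows make up. A row lasts 1/10 s, in which the tool goes at most 50 mm and 8.59 degrees, less where a joint would pass 70% of its speed; a pose out of reach is approached as far as the arm can. A call with a number of a shift or a turn outside -1 to 1 is refused whole. A call with a gripper value outside its range is refused whole. The fingers move at their own pace and stop on an object; "squeeze" is the grip in N (left out, the last holds). Time passes only in rows, so rows that repeat a pose let the fingers close, or fill a call up. It gives the time, the measured TCP pose, the force, the opening and the grip force at its end, in the units of the state.
- manip.get_state(): the state, without advancing time (a new reading comes with each control period).
- manip.get_image(name): name is "side" or "top" or "wrist"; returns a dict with "pixels" (384x512x3 uint8, blue, green, red), "fx", "fy", "cx", "cy" (pixels), "R" (3x3) and "t" (3): a world point X has camera coordinates R X + t. Camera axes: x right, y down, z forward; pixel columns grow to the right and rows downward; lengths in m; the calibration is good to about 2 mm. A picture is of the moment at which its call begins. There is no depth.
- manip.sign_off(): hands the job in; it is judged then, once.
The state is a dict: "clock": time; "qpos": joint angles; "qd": joint speeds; "effort": joint torques, N m; "position": TCP position; "ee_rot": TCP orientation; "contact_force": force on the tool from outside, world axes, zero at the start; "moment": the same for the moment, N m; "width": finger opening in m; "gripper_force": force on a finger pad.
Only numpy, scipy, OpenCV 4.12 (cv2) and the standard library are available. Lean on these libraries where they do the work, as an engineer would, in place of code of your own. Each camera call takes 0.05 s, during which the arm holds its last target. There are 200 camera calls.

## Task

Power up the test bench: with a fingertip, gently press down the round key, then the long bar-shaped key, then the square key, in that order, each all the way until it stays down. Do not lift, tip or push the key boxes about, and leave the loupe, the flux tin and the USB stick where they are.

Things in the scene. Friction and masses are not known exactly. Their poses are not given: they have to be found in the camera images.
- box_round: key box: loose cordless grey enclosure on rubber feet, 80 x 80 mm, 40 mm high, about 0.8 kg, upright, with one black key in the middle of its top whose cap is a round disc 38 mm across. Origin: centre of its underside; z up. The three boxes look alike but for the key's shape, and any of them may stand in any of the three places
- round_top (a point): centre of the top face of the round key; with the key up it lies 60 mm above the bench (20 mm above the box's top), with the key down 50 mm; it moves with the key
- key_round (a joint): travel of the round key, m: 0 = up, 0.010 = fully down. It slides straight down under about 3 N, all the way, onto its stop, and stays where it is left (no return spring). Its cap is cushioned on the stem and sinks 1 mm for each 2.5 N of push (at most 8 mm), besides the travel, and springs back when let go: so the cap goes down 11 mm at 3 N and 13 mm at about 7 N
- box_bar: key box: loose cordless grey enclosure on rubber feet, 80 x 80 mm, 40 mm high, about 0.8 kg, upright, with one black key in the middle of its top whose cap is a long narrow bar, 18 mm along the box's x by 54 mm along its y. Origin: centre of its underside; z up. The three boxes look alike but for the key's shape, and any of them may stand in any of the three places
- bar_top (a point): centre of the top face of the bar key; with the key up it lies 60 mm above the bench (20 mm above the box's top), with the key down 50 mm; it moves with the key
- key_bar (a joint): travel of the bar key, m: 0 = up, 0.010 = fully down. It slides straight down under about 3 N, all the way, onto its stop, and stays where it is left (no return spring). Its cap is cushioned on the stem and sinks 1 mm for each 2.5 N of push (at most 8 mm), besides the travel, and springs back when let go: so the cap goes down 11 mm at 3 N and 13 mm at about 7 N
- box_square: key box: loose cordless grey enclosure on rubber feet, 80 x 80 mm, 40 mm high, about 0.8 kg, upright, with one black key in the middle of its top whose cap is a square, 36 by 36 mm. Origin: centre of its underside; z up. The three boxes look alike but for the key's shape, and any of them may stand in any of the three places
- square_top (a point): centre of the top face of the square key; with the key up it lies 60 mm above the bench (20 mm above the box's top), with the key down 50 mm; it moves with the key
- key_square (a joint): travel of the square key, m: 0 = up, 0.010 = fully down. It slides straight down under about 3 N, all the way, onto its stop, and stays where it is left (no return spring). Its cap is cushioned on the stem and sinks 1 mm for each 2.5 N of push (at most 8 mm), besides the travel, and springs back when let go: so the cap goes down 11 mm at 3 N and 13 mm at about 7 N
- loupe: bystander: loose black eye loupe, round, 39 mm across, 34 mm high, stands between two boxes. Origin: centre of its underside
- flux_tin: bystander: loose round flux tin, 49 mm across, 21 mm high, stands between two boxes. Origin: centre of its underside
- usb_stick: bystander: loose USB stick, 18 x 48 x 8 mm, lies behind the boxes. Origin: centre of its underside
- monitor_corner (a point): lower near corner of the fixed monitor that stands behind the leftmost box, an obstacle to keep the arm and gripper clear of: its 30 mm thick panel is upright, from 80 to 405 mm above the bench, and runs from this edge 550 mm away from the robot and to its left (at about 49 degrees to +x). Coming in from the left, pull back towards the robot first. The point does not move
Mind the look-alikes: they are no part of the job. What is shaped like the box_round but orange is not meant.

How it is judged:
By the outcome, as a careful person would: the job done as asked, in the order asked, and still so for the second after the job is handed in, with the robot touching nothing.
It also fails if it takes over 48 s, if anything falls off the work surface, if the arm or the gripper's body presses on something with over 40 N, if the wrist force passes 120 N, or if a joint passes its speed limit or range.

## Working session

There is one attempt and no reset: what is moved stays moved. The work goes in short steps, Python scripts to look and compute and a tool call to move; the robot and the scene stay as the last step left them, time stands still between calls to the robot, and variables do not carry over. Pictures are saved under pics/ and viewed, at most 10 in all, crops included, and the job is handed in when it is done.

Besides the shell and the picture viewer there is one more tool, called after "Request:" in YAML: its name, and indented under it one key for each argument. move_arm: Moves the arm, as the interface text tells. Scaled input: -1 to 1 covers 1 m each way for a shift and 360 degrees each way for a turn. Its arguments: {"type":"object","properties":{"steps":{"type":"array"},"squeeze":{"type":"number"}},"required":["steps"]}

```bash
mkdir -p pics; cat > h.py <<'E'
from rig import manip
import numpy as np, cv2, pickle
def snap(n):
    im=manip.get_image(n); pickle.dump(im,open(n+'.pkl','wb')); return im
def ray(n,u,v,z):
    im=pickle.load(open(n+'.pkl','rb')); R=np.array(im['R']);t=np.array(im['t'])
    c=-R.T@t; d=R.T@np.array([(u-im['cx'])/im['fx'],(v-im['cy'])/im['fy'],1])
    return c+d*(z-c[2])/d[2]
E
python3 - <<'E'
from h import *
a=snap('top');b=snap('side')
cv2.imwrite('pics/top.png',cv2.resize(np.array(a['pixels']),(800,600),interpolation=cv2.INTER_CUBIC))
cv2.imwrite('pics/side.png',cv2.resize(np.array(b['pixels']),(800,600),interpolation=cv2.INTER_CUBIC))
s=manip.get_state();print(s['clock'],s['position'],s['ee_rot'],s['width'],s['contact_force'])
E
```

```text
0.1 [ 0.13595646 -0.55822944  0.24750309] [-8.47957391e-04  9.92877028e-01  1.19140626e-01 -1.23316499e-06] 0.08541407097884142 [-0.65873393 -0.38933376  0.68405408]
```

View pics/top.png

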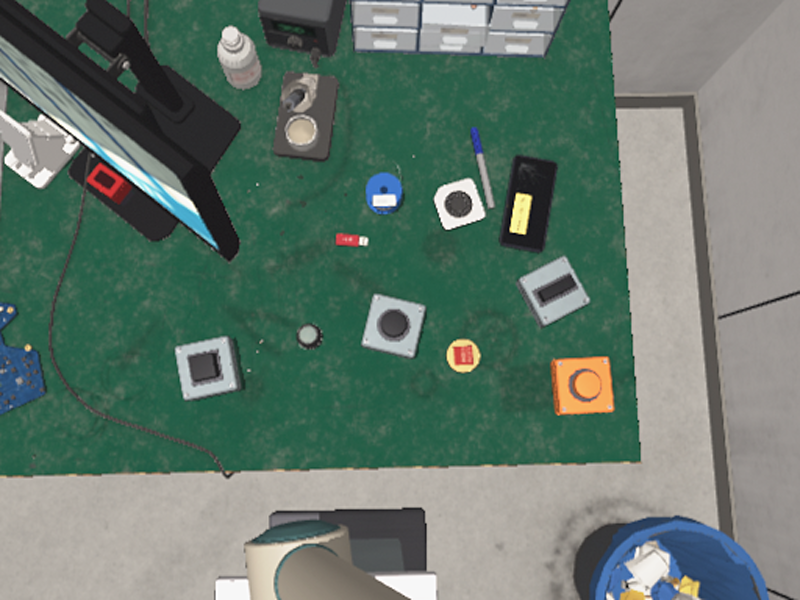

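View pics/side.png

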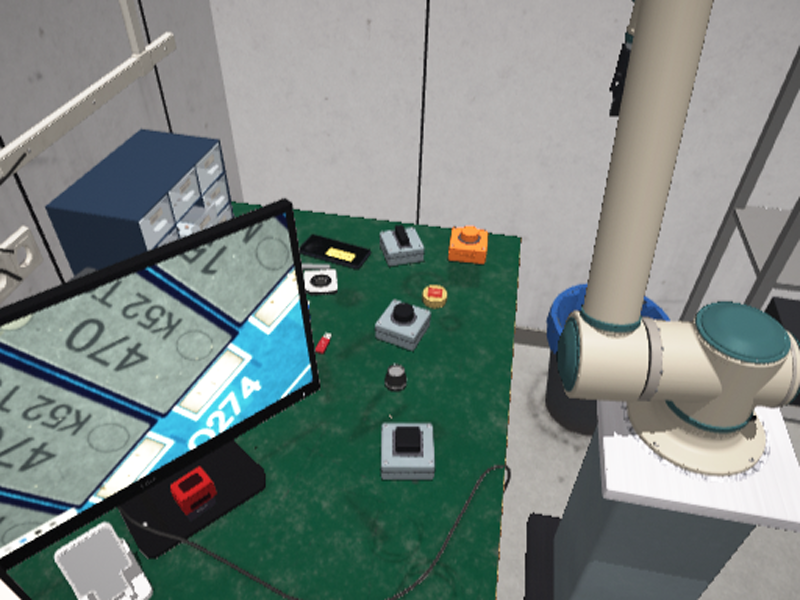

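The top view shows the round key at (394,323), bar at (557,288) and square at (206,366). Things that could be mistaken for the round key are the orange box (585,385), the white puck with a black disc (459,204), the loupe (309,336) and the flux tin (463,356). I choose the grey boxes. The side view agrees: round (403,313), bar (402,237), square (407,438). Next is a close crop of all three.

```bash
python3 - <<'E'
from h import *
a=pickle.load(open('top.pkl','rb'));b=pickle.load(open('side.pkl','rb'))
def crop(im,u,v):
    u=int(u/1.5625);v=int(v/1.5625);print(u-24,v-24)
    return cv2.resize(np.array(im['pixels'])[v-24:v+24,u-24:u+24],(264,264),interpolation=cv2.INTER_CUBIC)
m=np.vstack([np.hstack([crop(a,*p) for p in((394,323),(557,288),(206,366))]),np.hstack([crop(b,*p) for p in((403,313),(402,240),(407,440))])])
cv2.imwrite('pics/c.png',m)
k=1.5625
for n,l in(('top',((394,323),(557,288),(206,366))),('side',((403,307),(403,231),(407,432)))):
    for p in l: print(n,ray(n,p[0]/k,p[1]/k,.06).round(4))
for p in((309,336),(463,356),(351,240),(233,255)): print(ray('top',p[0]/k,p[1]/k,.02).round(3))
print('mon',ray('top',233/k,255/k,.08),ray('side',317/k,388/k,.08))
for n in 'top','side':
    im=pickle.load(open(n+'.pkl','rb'));print(-np.array(im['R']).T@im['t'],im['fx'])
E
```

```text
228 182
332 160
107 210
233 176
233 129
236 257
top [ 0.5087 -0.106   0.06  ]
top [ 0.5551 -0.3444  0.06  ]
top [0.4525 0.1636 0.06  ]
side [ 0.509  -0.1082  0.06  ]
side [ 0.5524 -0.3454  0.06  ]
side [0.4529 0.1652 0.06  ]
[0.497 0.02  0.02 ]
[ 0.462 -0.208  0.02 ]
[ 0.642 -0.044  0.02 ]
[0.623 0.135 0.02 ]
mon [0.60920806 0.123005   0.08      ] [0.60222423 0.12622824 0.08      ]
[ 0.36632615 -0.08929472  1.15696173] 490.56379783846126
[0.37595914 0.72350855 0.8171344 ] 395.8797729214248
```

View pics/c.png

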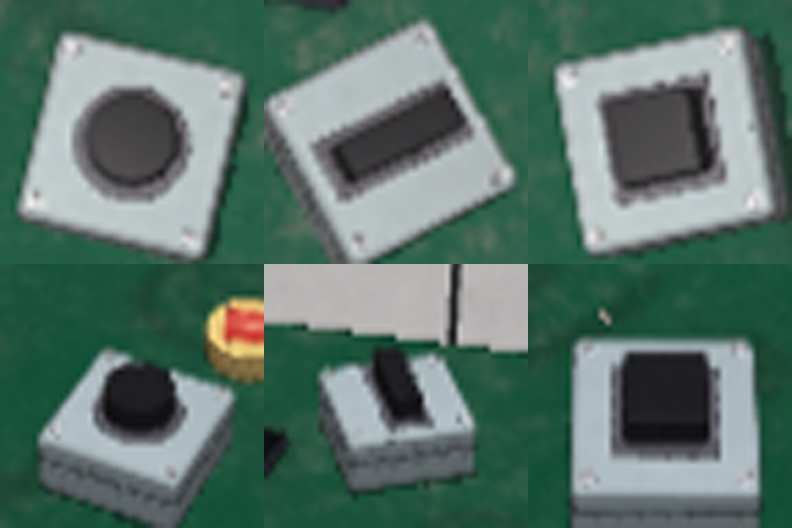

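The crop confirms grey enclosures with black round, bar and square caps; the square's top-face centre sits at about (130,235) native pixels, so the square is at about (0.451, 0.168). Round is at (0.509, -0.107) and bar at (0.554, -0.345). Both cameras agree to within 3 mm. Now I'll move towards the round key with the gripper shut.

Request:
move_arm:
  steps: [0, 0, 0, 0.05, 0.06, 0, -1, 0, 0, 0, 0.08, 0.1, 0, -1, 0, 0, 0, 0.11, 0.13, -0.01, -1, 0, 0, 0, 0.14, 0.17, -0.02, -1, 0, 0, 0, 0.17, 0.2, -0.03, -1, 0, 0, 0, 0.2, 0.24, -0.04, -1, 0, 0, 0, 0.23, 0.28, -0.05, -1, 0, 0, 0, 0.26, 0.31, -0.06, -1, 0, 0, 0, 0.29, 0.35, -0.07, -1, 0, 0, 0, 0.31, 0.37, -0.07, -1]
  squeeze: 20

```text
clock: 1.1
position: [0.446, -0.1857, 0.177]
ee_rot: [-0.001, 0.993, 0.12, -0.001]
contact_force: [-0.1, -0.4, -0.5]
width: 0.0004
gripper_force: 0.0
```

Request:
move_arm:
  steps: [0, 0, 0, 0.03, 0.04, -0.02, -1, 0, 0, 0, 0.05, 0.065, -0.04, -1, 0, 0, 0, 0.06, 0.08, -0.055, -1, 0, 0, 0, 0.063, 0.082, -0.065, -1, 0, 0, 0, 0.063, 0.082, -0.07, -1, 0, 0, 0, 0.063, 0.082, -0.07, -1, 0, 0, 0, 0.063, 0.082, -0.07, -1, 0, 0, 0, 0.063, 0.082, -0.07, -1, 0, 0, 0, 0.063, 0.082, -0.07, -1, 0, 0, 0, 0.063, 0.082, -0.07, -1]

```text
clock: 2.1
position: [0.5091, -0.1072, 0.1089]
ee_rot: [0.0, 0.993, 0.119, 0.0]
contact_force: [0.3, 0.5, 1.5]
width: -0.0001
gripper_force: 0.0
```

```bash
cat > look.py <<'E'
from h import *; import sys
o=[cv2.resize(np.array(snap('wrist')['pixels']),(533,400))]
for n in('top','side'):
    im=snap(n); s=manip.get_state(); p=np.array(s['position'])-[0,0,.017]
    c=np.array(im['R'])@p+im['t'];u=int(im['fx']*c[0]/c[2]+im['cx']);v=int(im['fy']*c[1]/c[2]+im['cy'])
    print(n,u,v); u=min(max(u,32),480);v=min(max(v,32),352)
    o.append(cv2.resize(np.array(im['pixels'])[v-32:v+32,u-32:u+32],(200,200),interpolation=cv2.INTER_CUBIC))
cv2.imwrite(sys.argv[1],np.hstack([o[0],np.vstack(o[1:])]))
s=manip.get_state();print(s['clock'],s['position'],s['contact_force'],s['ee_rot'])
E
python3 look.py pics/r1.png
```

```text
top 252 204
side 258 188
2.25 [ 0.50904196 -0.10685161  0.10854222] [0.00530489 1.00815904 0.51303468] [1.41379176e-04 9.92892074e-01 1.19017959e-01 1.87466121e-04]
```

View pics/r1.png

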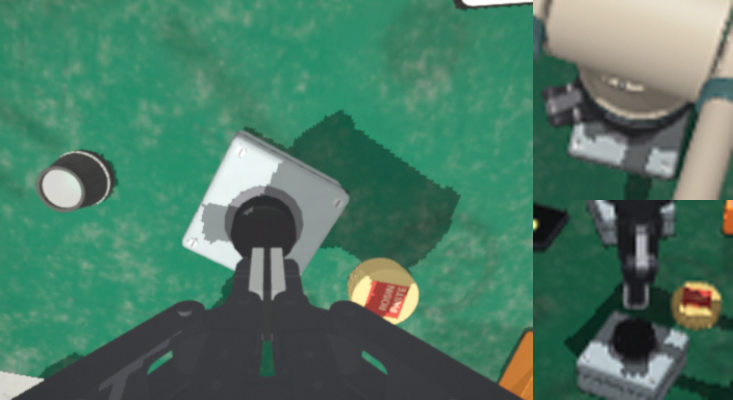

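The wrist view shows the shut fingers (265,275) over the round black cap (265,225), centred laterally, and the side crop shows the fingertip directly above the cap. I'll press in stages.

Request:
move_arm:
  steps: [0, 0, 0, 0, 0, -0.015, -1, 0, 0, 0, 0, 0, -0.024, -1, 0, 0, 0, 0, 0, -0.028, -1, 0, 0, 0, 0, 0, -0.03, -1, 0, 0, 0, 0, 0, -0.032, -1, 0, 0, 0, 0, 0, -0.034, -1, 0, 0, 0, 0, 0, -0.036, -1, 0, 0, 0, 0, 0, -0.038, -1, 0, 0, 0, 0, 0, -0.04, -1, 0, 0, 0, 0, 0, -0.04, -1]

```text
clock: 3.25
position: [0.5091, -0.1067, 0.0682]
ee_rot: [0.0, 0.993, 0.119, 0.0]
contact_force: [-0.1, 1.1, 2.0]
width: 0.0001
gripper_force: 1.2
```

Request:
move_arm:
  steps: [0, 0, 0, 0, 0, -0.001, -1, 0, 0, 0, 0, 0, -0.001, -1, 0, 0, 0, 0, 0, -0.002, -1, 0, 0, 0, 0, 0, -0.002, -1, 0, 0, 0, 0, 0, -0.003, -1, 0, 0, 0, 0, 0, -0.003, -1, 0, 0, 0, 0, 0, -0.004, -1, 0, 0, 0, 0, 0, -0.004, -1, 0, 0, 0, 0, 0, -0.004, -1, 0, 0, 0, 0, 0, -0.004, -1]

```text
clock: 4.25
position: [0.5091, -0.1068, 0.0647]
ee_rot: [0.0, 0.993, 0.119, 0.0]
contact_force: [-1.1, -0.2, 5.5]
width: 0.0001
gripper_force: 2.9
```

Request:
move_arm:
  steps: [0, 0, 0, 0, 0, -0.001, -1, 0, 0, 0, 0, 0, -0.0015, -1, 0, 0, 0, 0, 0, -0.0015, -1, 0, 0, 0, 0, 0, -0.0015, -1, 0, 0, 0, 0, 0, 0.005, -1, 0, 0, 0, 0, 0, 0.02, -1, 0, 0, 0, 0, 0, 0.036, -1, 0, 0, 0, 0.005, -0.03, 0.046, -1, 0, 0, 0, 0.012, -0.07, 0.046, -1, 0, 0, 0, 0.02, -0.11, 0.046, -1]

```text
clock: 5.25
position: [0.5293, -0.2176, 0.1107]
ee_rot: [0.0, 0.993, 0.12, 0.0]
contact_force: [0.6, 0.1, -0.2]
width: 0.0001
gripper_force: 0.0
```

Request:
move_arm:
  steps: [0, 0, 0, 0.007, -0.04, 0, -1, 0, 0, 0, 0.014, -0.08, 0, -1, 0, 0, 0, 0.02, -0.11, 0, -1, 0, 0, 0, 0.025, -0.128, 0, -1, 0, 0, 0, 0.025, -0.128, 0, -1, 0, 0, 0, 0.025, -0.128, 0, -1, 0, 0, 0, 0.025, -0.128, 0, -1, 0, 0, 0, 0.025, -0.128, 0, -1, 0, 0, 0, 0.025, -0.128, 0, -1, 0, 0, 0, 0.025, -0.128, 0, -1]

```text
clock: 6.25
position: [0.554, -0.344, 0.1106]
ee_rot: [0.0, 0.993, 0.12, 0.0]
contact_force: [0.6, 0.4, 0.4]
width: -0.0002
gripper_force: 0.0
```

```bash
python3 look.py pics/b1.png
```

```text
top 359 182
side 257 139
6.4 [ 0.55404853 -0.34449492  0.11047582] [0.61435397 0.4222193  0.30259188] [1.17976813e-04 9.92861162e-01 1.19275714e-01 5.81558096e-05]
```

View pics/b1.png

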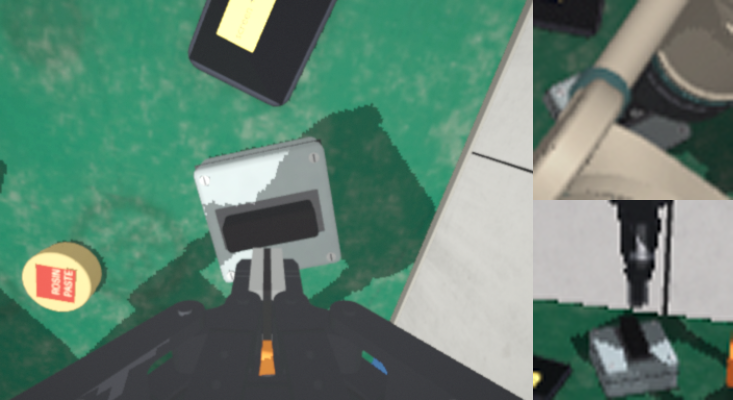

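The bar cap is at (270,225) in the wrist view, the same spot relative to the fingers as the round cap was, so the tip is centred. I'll press in stages again.

Request:
move_arm:
  steps: [0, 0, 0, 0, 0, -0.016, -1, 0, 0, 0, 0, 0, -0.026, -1, 0, 0, 0, 0, 0, -0.03, -1, 0, 0, 0, 0, 0, -0.032, -1, 0, 0, 0, 0, 0, -0.034, -1, 0, 0, 0, 0, 0, -0.036, -1, 0, 0, 0, 0, 0, -0.038, -1, 0, 0, 0, 0, 0, -0.04, -1, 0, 0, 0, 0, 0, -0.042, -1, 0, 0, 0, 0, 0, -0.042, -1]

```text
clock: 7.4
position: [0.5541, -0.3448, 0.0682]
ee_rot: [0.0, 0.993, 0.119, 0.0]
contact_force: [-1.0, 0.5, 2.9]
width: -0.0002
gripper_force: 1.2
```

Request:
move_arm:
  steps: [0, 0, 0, 0, 0, -0.001, -1, 0, 0, 0, 0, 0, -0.002, -1, 0, 0, 0, 0, 0, -0.002, -1, 0, 0, 0, 0, 0, -0.003, -1, 0, 0, 0, 0, 0, -0.003, -1, 0, 0, 0, 0, 0, -0.004, -1, 0, 0, 0, 0, 0, -0.005, -1, 0, 0, 0, 0, 0, -0.005, -1, 0, 0, 0, 0, 0, -0.005, -1, 0, 0, 0, 0, 0, -0.005, -1]

```text
clock: 8.4
position: [0.5541, -0.3448, 0.0641]
ee_rot: [0.0, 0.993, 0.119, 0.0]
contact_force: [-1.7, 1.3, 6.8]
width: 0.0
gripper_force: 3.5
```

Request:
move_arm:
  steps: [0, 0, 0, 0, 0, 0.005, -1, 0, 0, 0, 0, 0, 0.02, -1, 0, 0, 0, 0, 0, 0.04, -1, 0, 0, 0, -0.01, 0.02, 0.06, -1, 0, 0, 0, -0.03, 0.05, 0.07, -1, 0, 0, 0, -0.05, 0.09, 0.07, -1, 0, 0, 0, -0.07, 0.13, 0.07, -1, 0, 0, 0, -0.09, 0.17, 0.07, -1, 0, 0, 0, -0.1, 0.21, 0.07, -1, 0, 0, 0, -0.103, 0.25, 0.07, -1]

```text
clock: 9.4
position: [0.4491, -0.0931, 0.133]
ee_rot: [-0.0, 0.993, 0.119, -0.001]
contact_force: [0.9, -0.1, 0.4]
width: 0.0003
gripper_force: 0.0
```

Request:
move_arm:
  steps: [0, 0, 0, 0, 0.04, 0, -1, 0, 0, 0, 0, 0.08, 0, -1, 0, 0, 0, 0, 0.12, 0, -1, 0, 0, 0, 0, 0.16, 0, -1, 0, 0, 0, 0, 0.2, 0, -1, 0, 0, 0, 0, 0.23, -0.01, -1, 0, 0, 0, 0, 0.255, -0.02, -1, 0, 0, 0, 0, 0.263, -0.023, -1, 0, 0, 0, 0, 0.263, -0.023, -1, 0, 0, 0, 0, 0.263, -0.023, -1]

```text
clock: 10.4
position: [0.451, 0.1676, 0.1103]
ee_rot: [0.0, 0.993, 0.119, -0.0]
contact_force: [-0.6, 0.0, 0.6]
width: -0.0002
gripper_force: 0.0
```

```bash
python3 look.py pics/s1.png
```

```text
top 126 233
side 261 268
10.55 [0.45134963 0.16730147 0.1106866 ] [-0.33524596 -0.64908552  0.1519442 ] [1.54119434e-04 9.92967778e-01 1.18384408e-01 3.16306959e-04]
```

View pics/s1.png

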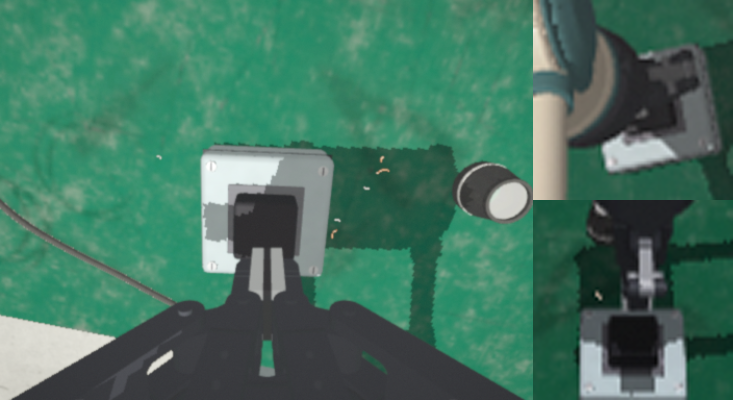

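The square cap is at (265,225), centred under the fingers. Pressing.

Request:
move_arm:
  steps: [0, 0, 0, 0, 0, -0.016, -1, 0, 0, 0, 0, 0, -0.026, -1, 0, 0, 0, 0, 0, -0.03, -1, 0, 0, 0, 0, 0, -0.032, -1, 0, 0, 0, 0, 0, -0.034, -1, 0, 0, 0, 0, 0, -0.036, -1, 0, 0, 0, 0, 0, -0.038, -1, 0, 0, 0, 0, 0, -0.04, -1, 0, 0, 0, 0, 0, -0.042, -1, 0, 0, 0, 0, 0, -0.042, -1]

```text
clock: 11.55
position: [0.4512, 0.1682, 0.0682]
ee_rot: [0.0, 0.993, 0.119, 0.0]
contact_force: [-0.4, -2.0, 2.5]
width: 0.0001
gripper_force: 1.2
```

Request:
move_arm:
  steps: [0, 0, 0, 0, 0, -0.001, -1, 0, 0, 0, 0, 0, -0.002, -1, 0, 0, 0, 0, 0, -0.002, -1, 0, 0, 0, 0, 0, -0.003, -1, 0, 0, 0, 0, 0, -0.003, -1, 0, 0, 0, 0, 0, -0.004, -1, 0, 0, 0, 0, 0, -0.005, -1, 0, 0, 0, 0, 0, -0.005, -1, 0, 0, 0, 0, 0, -0.005, -1, 0, 0, 0, 0, 0, -0.005, -1]

```text
clock: 12.55
position: [0.4512, 0.1682, 0.0639]
ee_rot: [0.0, 0.993, 0.119, 0.0]
contact_force: [-1.2, -2.1, 7.5]
width: -0.0004
gripper_force: 3.8
```

Down at 7.5 N. I'll retreat up and back, then check all three keys.

Request:
move_arm:
  steps: [0, 0, 0, 0, 0, 0.005, -1, 0, 0, 0, 0, 0, 0.02, -1, 0, 0, 0, 0, 0, 0.04, -1, 0, 0, 0, 0, 0, 0.07, -1, 0, 0, 0, -0.03, 0, 0.1, -1, 0, 0, 0, -0.06, 0, 0.13, -1, 0, 0, 0, -0.1, 0, 0.15, -1, 0, 0, 0, -0.13, 0, 0.17, -1, 0, 0, 0, -0.15, 0, 0.18, -1, 0, 0, 0, -0.15, 0, 0.18, -1]

```text
clock: 13.55
position: [0.2987, 0.1688, 0.2443]
ee_rot: [-0.001, 0.993, 0.12, 0.001]
contact_force: [0.5, -0.7, -0.5]
width: -0.0002
gripper_force: 0.0
```

```bash
python3 - <<'E'
from h import *
P=[((403,313),(402,240),(407,440)),((394,323),(557,288),(206,366))]
old=[cv2.imread('pics/side.png'),cv2.imread('pics/top.png')]
rows=[]
ims=[cv2.resize(np.array(snap(n)['pixels']),(800,600),interpolation=cv2.INTER_CUBIC) for n in('side','top')]
for k,(im) in ((0,old[0]),(0,ims[0]),(1,ims[1])):
    rows.append(np.hstack([cv2.resize(im[v-45:v+45,u-45:u+45],(200,200),interpolation=cv2.INTER_CUBIC) for u,v in P[k]]))
cv2.imwrite('pics/f.png',np.vstack(rows))
s=manip.get_state();print(s['clock'],s['position'],s['contact_force'])
E
```

```text
13.65 [0.30110984 0.16865664 0.24324369] [ 0.11149909  0.36016786 -0.33944254]
```

View pics/f.png

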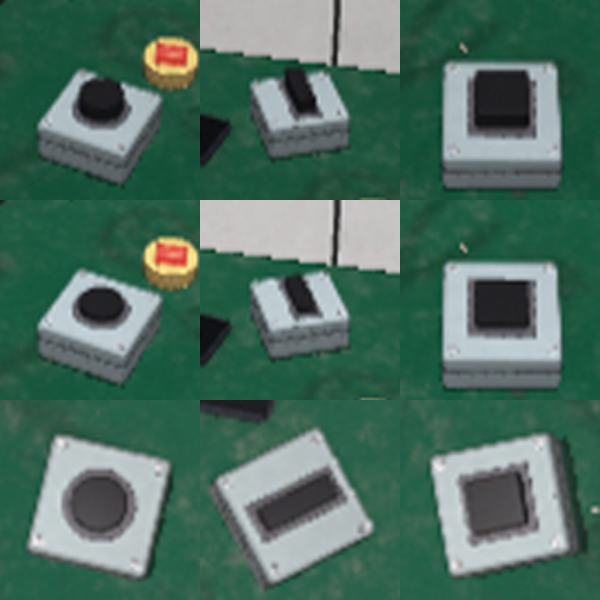

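The before and after crops show all three caps visibly lower (round (100,300), bar (300,295), square (502,303)), with the boxes and tin unmoved. Handing in.

```bash
python3 -c "
from rig import manip
print(manip.sign_off())"
```

```text
the job is handed in; nothing more can be done
None
```

I pressed the round, bar and square keys down in that order with at most about 8 N of push. The final pictures show all three staying down and the boxes unmoved; the job was handed in at about 14 s, and the sign-off returned no verdict.

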